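Align two quarter-turn fasteners and hold the printer's service panel home

TASK

On the pad printer's drive unit, turn both green quarter-turn fasteners until the slot of each lines up with its red marks, without pressing the sprung panel down meanwhile. Then press the white panel fully home against its frame with the gripper's fingers and finish while still holding it pressed there, with both slots still lined up. Leave the green print pad, the ink jar and the blue dryer where they are.

Things in the scene. Friction and masses are not known exactly. Their poses are not given: they have to be found in the camera images.
- housing: Drive unit of a pad printer: fixed grey casting with an aluminium frame on top, 200 mm (its x) x 300 mm (its y) and 85 mm high to the frame's face; origin at the centre of its underside, z up. It does not move during the job, but its place and yaw differ each time. Four thin guide pins with small heads (to 113 mm height) stand at the panel's corners, 64 mm along x and 115 mm along y from the middle.
- panel_center (a point): Centre of the top face of the white service panel, with a yellow patch 70 x 60 mm around it: the place to press. The panel is 150 mm (x) x 250 mm (y) x 5 mm, axes as the housing's. Its top face is 100 mm above the bench when up, 90 mm when fully home.
- panel (a joint): Travel of the panel straight down on its guide pins, m: 0 = up on its springs (start), 0.010 = fully home, stopped by the frame. The springs push back with about 4 N at the start of the travel and 10 N when home, and lift the panel again if it is let go.
- fastener_left_grip (a point): Wing of the left quarter-turn fastener, centre of the grip: on the fastener's axis, half-way up the wing, 24 mm above the panel's top face. Green upright wing 40 mm long (its x axis) x 14 mm thick (its y axis), standing from 6 to 38 mm above the panel's face on a black disc of 36 mm diameter; a black slot line runs along its top. Its z axis points up. It rides on the panel, 80 mm from the panel's centre on the housing's +y side.
- fastener_right_grip (a point): Wing of the right quarter-turn fastener, centre of the grip: on the fastener's axis, half-way up the wing, 24 mm above the panel's top face. Green upright wing 40 mm long (its x axis) x 14 mm thick (its y axis), standing from 6 to 38 mm above the panel's face on a black disc of 36 mm diameter; a black slot line runs along its top. Its z axis points up. It rides on the panel, 80 mm from the panel's centre on the housing's -y side.
- fastener_left (a joint): Turn of the left fastener, rad, counter-clockwise seen from above positive; 0 = slot exactly in line with its two red index marks (wing along the housing's x axis). Stops at -1.6 and 1.6; starts between 0.5 and 1.3. Stiff (about 0.06 N m), stays where it is left. The cross pin under it enters its receptacle only within about 0.2 rad of 0; otherwise it stops the panel after about 3 mm.
- fastener_right (a joint): Turn of the right fastener, rad, counter-clockwise seen from above positive; 0 = slot exactly in line with its two red index marks (wing along the housing's x axis). Stops at -1.6 and 1.6; starts between -1.3 and -0.5. Stiff (about 0.06 N m), stays where it is left. The cross pin under it enters its receptacle only within about 0.2 rad of 0; otherwise it stops the panel after about 3 mm.
- print_pad_center (a point): Bystander: loose green silicone print pad, a dome 64 mm in diameter and 64 mm high, standing beside the housing; point at its middle, 32 mm up.
- ink_jar_center (a point): Bystander: loose ink jar with red label and black cap, 60 mm in diameter, 75 mm high, standing beside the housing; point at its middle, 37 mm up.
- dryer_center (a point): Bystander: loose blue hand dryer lying behind the housing, barrel 60 mm in diameter and 170 mm long along its y, handle 135 mm out along its x; point at the barrel's middle, 30 mm up.

How it is judged:
By the outcome, as a careful person would: the job done as asked, in the order asked, and still so for the second after the job is handed in, while the arm keeps its last pose, push and grip.
It also fails if it takes over 58 s, if anything falls off the work surface, if the arm or the gripper's body presses on something with over 40 N, if the wrist force passes 120 N, or if a joint passes its speed limit or range.

ROBOT

A 7-joint arm with a two-finger parallel gripper is mounted at the origin on the work surface. World frame = base frame: x ahead of the robot, y to its left, z up, the work surface at z = 0. Lengths are in m, angles in rad, forces in N, time in s.
With the tool pointing down it reaches from about 0.35 to 0.9 m from the base axis. Payload 8.1 kg.
Tool frame: the origin (TCP) lies at the very end of the fingers, on their centre line; the grasp point (between the pads) lies 19 mm behind it (grasp_offset is the distance from the TCP to the grasp point, in m); z points along the fingers, y is the line along which they close (so a half turn about z gives the same grasp; the last joint's range is limited). The gripper opens to 92 mm and grips with 3 to 60 N. Pads are 19 mm wide; open, the fingers measure 130 mm over their backs; the gripper's body (75 mm by 190 mm) begins 47 mm behind the grasp point.
Start: joints at [1.195, 0.434, 0.025, 1.573, -0.012, 1.134, -0.075], TCP at [0.168, -0.602, 0.227] pointing down, gripper open.
Joint ranges: [-2.62, 2.62], [-0.44, 2.09], [-1.27, 1.32], [0.08, 2.57], [-1.32, 4.46], [0.12, 2], [-2.74, 2.74]. Speed limits (rad/s): [2.22, 2.22, 3.01, 3.01, 3.14, 3.14, 3.14].

INTERFACE

Orientations are given as a rotation vector (axis times angle).
In Python, from cell import observe, get_image, camera_params, sign_off, silhouettes, grasp_offset gives the robot as it stands. The module is installed in compiled form; this text tells all that it offers.
- The arm moves only by the tool jog_arm, never from a script. Its argument "motion" is a list that holds one entry, the list of rows, each a list of 7 numbers: the shift along the tool's x, y, z in m, then the turn, a rotation vector about the tool's x, y, z in rad, then the closure, from -1 (fully open) to 1 (shut), so that 0 is half open. In form: [[[dx, dy, dz, wx, wy, wz, hand], ...]]. A call has 1 to 10 rows; each row is the pose to reach, as a shift and turn from the pose commanded when the call began, along the tool's axes at that moment; what a row does not reach only later rows make up. A row lasts 1/12 s, in which the tool goes at most 41.7 mm and 7.16 degrees, less where a joint would pass 70% of its speed; a pose out of reach is approached as far as the arm can. A call with a gripper value outside its range is refused whole. The fingers move at their own pace and stop on an object; "force" is the grip in N (left out, the last holds). Time passes only in rows, so rows that repeat a pose let the fingers close. It gives the time, the measured TCP pose, the force, the opening and the grip force at its end, in the units of the state.
- observe(): the state, without advancing time (a new reading comes with each control period).
- get_image(name): name is "scene" or "top"; returns the picture (384x512x3 uint8, red, green, blue); there is no depth.
- camera_params(name): a dict with "vertical_fov" (degrees; the focal length in pixels is half the picture's height over the tangent of half this angle, whatever the lens; pixels are square), "cx", "cy" (the principal point, pixels), "dist_coeffs" ([k1, k2, p1, p2, k3] as OpenCV has them; the pictures are not rectified), "T" (4x4, takes a point from camera to world coordinates). Camera axes: x right, y down, z forward; pixel columns grow to the right and rows downward; lengths in m; the calibration is good to about 2 mm. A picture is of the moment at which its call begins. camera_params takes no time and is no camera call.
- sign_off(): hands the job in; it is judged then, once.
Trained networks look in the newest picture that a camera, given by its name, has taken for a name from the list of things; names that differ only in an ending like _2 or _b are one class to them, and where a whole thing is asked for, a point or a joint stands for the part that bears it (a point fixed in the world has none). Each returns a list of dicts, best first, with "p" (0 to 1); they miss things now and then, are a little off and sometimes report something else, mostly with a low value. They report only what shows in the picture. A call takes as long as a camera call.
- silhouettes(query, camera): "mask" (384x512 bool, what is visible of it) and "pixel" ([column, row] in pixels, amid what is visible of it).
The state is a dict: "clock": time; "joints": joint angles; "dq": joint speeds; "joint_efforts": joint torques, N m; "position": TCP position; "ee_rot": TCP orientation; "force": force on the tool from outside, world axes, zero at the start; "ft_torque": the same for the moment, N m; "width": opening from 0.0 (shut) to 1.0 (fully open); "gripper_force": force on a finger pad.
Only numpy, scipy, OpenCV 4.12 (cv2) and the standard library are available. Lean on these libraries where they do the work, as an engineer would, in place of code of your own. Each camera call takes 0.05 s, during which the arm holds its last target. There are 200 camera calls.

## Working session

There is one attempt and no reset: what is moved stays moved. The work goes in short steps, Python scripts to look and compute and a tool call to move; the robot and the scene stay as the last step left them, time stands still between calls to the robot, and variables do not carry over. Pictures are saved under pics/ and viewed, at most 10 in all, crops included, and the job is handed in when it is done.

Besides the shell and the picture viewer there is one more tool, called as a command line: name --argument value ..., lists and objects as JSON in quotes. jog_arm: Moves the arm, as the interface text tells. Its arguments: {"type":"object","properties":{"motion":{"type":"array"},"force":{"type":"number"}},"required":["motion"]}

```bash
mkdir -p pics
cat > h.py <<'E'
import numpy as np, cv2
from cell import *
def K(n):
    p=camera_params(n); f=192/np.tan(np.radians(p["vertical_fov"])/2)
    return np.array([[f,0,p["cx"]],[0,f,p["cy"]],[0,0,1.]]),np.array(p["dist_coeffs"],float),np.array(p["T"])
def ray(n,px,z):
    k,d,T=K(n); u=cv2.undistortPoints(np.array(px,float).reshape(-1,1,2),k,d).reshape(-1,2)
    r=np.c_[u,np.ones(len(u))]@T[:3,:3].T; o=T[:3,3]
    return o+r*((z-o[2])/r[:,2])[:,None]
def proj(n,P):
    k,d,T=K(n); Ti=np.linalg.inv(T); rv=cv2.Rodrigues(Ti[:3,:3])[0]
    return cv2.projectPoints(np.array(P,float).reshape(-1,1,3),rv,Ti[:3,3],k,d)[0].reshape(-1,2)
def snap(n,f):
    im=get_image(n); cv2.imwrite(f,im[:,:,::-1]); return im
E
python3 - <<'E'
from h import *
a=snap("scene","pics/s0.png");b=snap("top","pics/t0.png")
cv2.imwrite("pics/both.png",cv2.resize(np.vstack([a,b])[:,:,::-1],None,fx=.78,fy=.78))
for n in("scene","top"):
    print(n,camera_params(n)["T"])
    for q in("fastener_left_grip","fastener_right_grip","panel_center","housing"):
        for r in silhouettes(q,n)[:3]:
            m=r["mask"]; print(q,r["p"],r["pixel"],m.sum(), ray(n,r["pixel"],.124 if 'fast' in q else .1).round(4), cv2.minAreaRect(np.argwhere(m)[:,::-1].astype(np.float32)))
print(observe(),grasp_offset)
E
```

```text
scene [[ 5.28617097e-01  4.34258365e-01 -7.29372085e-01  1.27393624e+00]
 [ 8.48859801e-01 -2.69414610e-01  4.54810737e-01 -3.81881623e-01]
 [ 1.00187162e-03 -8.59555374e-01 -5.11041638e-01  5.87359072e-01]
 [ 0.00000000e+00  0.00000000e+00  0.00000000e+00  1.00000000e+00]]
fastener_left_grip 0.52 [300.3, 169.0] 241 [[0.5744 0.1979 0.124 ]] ((299.5, 170.0), (16.0, 15.0), 90.0)
fastener_right_grip 0.58 [248.2, 183.7] 202 [[0.5695 0.0419 0.124 ]] ((246.5, 183.5), (19.0, 13.0), 90.0)
panel_center 0.73 [268.6, 184.7] 3013 [[0.5649 0.1054 0.1   ]] ((273.93658447265625, 183.79556274414062), (36.58883285522461, 106.96717834472656), 72.75853729248047)
housing 0.69 [273.4, 203.6] 7592 [[0.6457 0.0648 0.1   ]] ((273.7171936035156, 198.7938995361328), (73.78297424316406, 130.69345092773438), 70.46334838867188)
top [[-0.00293636 -0.98867566  0.1500394   0.46335351]
 [-0.99981693  0.00573946  0.0182528   0.00932334]
 [-0.01890724 -0.14995834 -0.98851151  1.152002  ]
 [ 0.          0.          0.          1.        ]]
fastener_right_grip 0.45 [237.7, 217.8] 150 [[0.5584 0.054  0.124 ]] ((241.5, 21
[... 349 characters left out ...]

{'clock': 0.5, 'joints': array([ 1.19539138,  0.43451463,  0.02498991,  1.57325918, -0.01160331,
        1.13402388, -0.07510077]), 'dq': array([ 0.0004582 , -0.0010798 ,  0.0008033 , -0.00087813, -0.00117957,
       -0.00013155,  0.00115082]), 'joint_efforts': array([-7.05419607e-04, -6.67140627e+01,  9.83075649e-01, -3.14573407e+01,
       -6.06915238e-02,  3.37703037e-02,  7.92968217e-05]), 'position': array([ 0.16836571, -0.60186501,  0.22670969]), 'ee_rot': array([-3.11237209e+00, -4.27063408e-01,  2.81205600e-05]), 'force': array([-0.31807313,  0.32186244,  0.38349097]), 'ft_torque': array([0.01175481, 0.04719143, 0.03366918]), 'gripper_force': 0.0, 'width': 0.9973046166708865} 0.0188
```

View pics/t0.png

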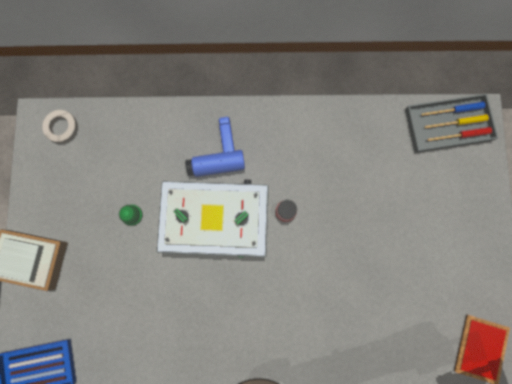

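View pics/s0.png

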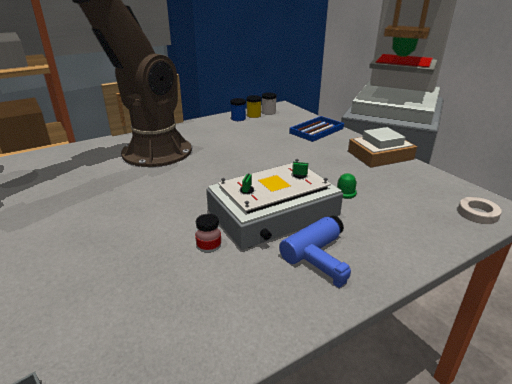

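Run:
```python
from h import *
b=cv2.imread("pics/t0.png"); c=cv2.resize(b[170:270,145:285],None,fx=5.6,fy=5.6,interpolation=cv2.INTER_CUBIC); cv2.imwrite("pics/t0c.png",c)
def comp(n,b,box):
    h=cv2.cvtColor(b,cv2.COLOR_BGR2HSV)
    for nm,lo,hi,z in(("yel",(20,150,120),(35,255,255),.1),("red",(0,90,90),(8,255,255),.1),("grn",(45,70,20),(90,255,255),.138)):
        m=cv2.inRange(h,lo,hi); mm=np.zeros_like(m); x0,y0,x1,y1=box; mm[y0:y1,x0:x1]=m[y0:y1,x0:x1]
        k,_,s,ce=cv2.connectedComponentsWithStats(mm)
        for i in range(1,k):
            if s[i,4]>3: print(n,nm,s[i],ce[i].round(1),ray(n,ce[i],z).round(4))
comp("top",b,(155,180,275,260)); comp("scene",cv2.imread("pics/s0.png"),(205,150,345,240))
```

```text
top yel [201 206  22  24 474] [211.8 217.2] [[0.5625 0.1248 0.1   ]]
top red [183 199   1   7   7] [183. 202.] [[0.6042 0.2034 0.1   ]]
top red [242 201   1   7   7] [242. 204.] [[0.5979 0.0434 0.1   ]]
top red [181 228   1   6   6] [181.  230.5] [[0.5272 0.2071 0.1   ]]
top red [241 229   1   7   7] [241. 232.] [[0.5226 0.0462 0.1   ]]
top grn [175 210  12  12  78] [180.5 215.4] [[0.5641 0.2022 0.138 ]]
top grn [236 212  12  12  76] [240.9 217.5] [[0.558 0.045 0.138]]
scene yel [258 175  32  17 286] [273.8 182.8] [[0.564  0.1221 0.1   ]]
scene red [289 168   3   3   5] [290.2 168.8] [[0.5226 0.2051 0.1   ]]
scene red [305 179   7   5  14] [307.6 181.1] [[0.6027 0.2018 0.1   ]]
scene red [237 182   5   5  12] [239.4 183.6] [[0.5207 0.045  0.1   ]]
scene red [251 195   7   5  15] [254. 197.] [[0.5964 0.0418 0.1   ]]
scene red [213 232   8   8  19] [217.2 236.2] [[ 0.6884 -0.1055  0.1   ]]
scene grn [293 162  15  14 185] [299.8 168.4] [[0.5924 0.1811 0.138 ]]
scene grn [242 174   9  19 134] [246.4 183.3] [[0.5868 0.0266 0.138 ]]
scene grn [338 174   7  24 111] [341.7 184. ] [[0.7082 0.2159 0.138 ]]
```

View pics/t0c.png

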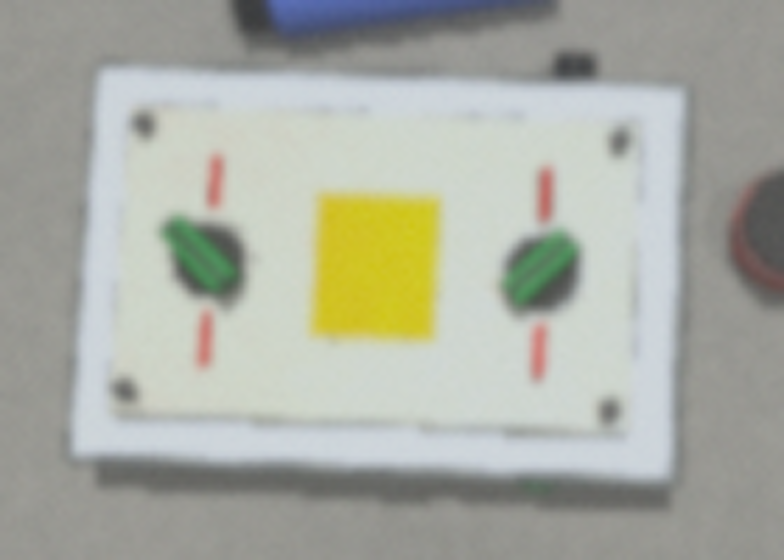

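The top crop shows the left wing at about +0.8 rad and the right at about −0.75 rad to the marks. The housing yaw is about −0.033 and the panel centre is near (0.562, 0.124). Moving now.

jog_arm --motion '[[[0.24,-0.268,0,0,0,0,-1],[0.24,-0.268,0,0,0,0,-1],[0.24,-0.268,0,0,0,0,-1],[0.24,-0.268,0,0,0,0,-1],[0.24,-0.268,0,0,0,0,-1],[0.24,-0.268,0,0,0,0,-1],[0.24,-0.268,0,0,0,0,-1],[0.24,-0.268,0,0,0,0,-1],[0.24,-0.268,0,0,0,0,-1],[0.24,-0.268,0,0,0,0,-1]]]'

```text
clock: 1.33
position: [0.33, -0.2739, 0.2272]
ee_rot: [-3.11, -0.439, -0.003]
force: [-0.8, 0.4, -0.4]
width: 1.001
gripper_force: 0.0
```

jog_arm --motion '[[[0.24,-0.268,0,0,0,0,-1],[0.24,-0.268,0,0,0,0,-1],[0.24,-0.268,0,0,0,0,-1],[0.24,-0.268,0,0,0,0,-1],[0.24,-0.268,0,0,0,0,-1],[0.24,-0.268,0,0,0,0,-1],[0.24,-0.268,0,0,0,0,-1],[0.24,-0.268,0,0,0,0,-1],[0.24,-0.268,0,0,0,0,-1],[0.24,-0.268,0,0,0,0,-1]]]'

```text
clock: 2.17
position: [0.4884, 0.0495, 0.2271]
ee_rot: [-3.108, -0.437, -0.004]
force: [-0.9, -0.1, -0.3]
width: 1.001
gripper_force: 0.0
```

jog_arm --motion '[[[0.119,-0.133,0,0,0,-0.51,0],[0.119,-0.133,0,0,0,-0.51,0],[0.119,-0.133,0,0,0,-0.51,0],[0.119,-0.133,0,0,0,-0.51,0],[0.119,-0.133,0,0,0,-0.51,0],[0.119,-0.133,0,0,0,-0.51,0],[0.119,-0.133,0,0,0,-0.51,0],[0.119,-0.133,0,0,0,-0.51,0],[0.119,-0.133,0,0,0,-0.51,0],[0.119,-0.133,0,0,0,-0.51,0]]]'

```text
clock: 3.0
position: [0.5651, 0.2019, 0.227]
ee_rot: [2.904, 1.194, -0.0]
force: [0.5, 0.9, -1.3]
width: 0.503
gripper_force: 0.0
```

```bash
cat >> h.py <<'E'
from scipy.spatial.transform import Rotation as R
def delta(P,yaw):
    s=observe(); r=R.from_rotvec(s["ee_rot"]); x=r.as_matrix()[:,0]; y=np.arctan2(x[1],x[0])
    t=R.from_euler('z',yaw)*R.from_rotvec([np.pi,0,0])
    print("pos",s["position"].round(4),"yaw",round(y,3),"shift",(r.inv().apply(np.array(P)-s["position"])).round(4),"turn",(r.inv()*t).as_rotvec().round(3),"F",np.round(s["force"],1),"T",np.round(s["ft_torque"],2),"j7",s["joints"][6].round(2),"w",s["width"])
E
python3 - <<'E'
from h import *
delta([.5642,.2044,.111],.78)
a=snap("scene","pics/s1.png");cv2.imwrite("pics/s1c.png",cv2.resize(a[90:250,170:370,::-1],None,fx=3.5,fy=3.5))
E
```

```text
pos [0.5651 0.2019 0.227 ] yaw 0.78 shift [ 0.0012 -0.0025  0.116 ] turn [0.001 0.    0.   ] F [ 0.5  0.9 -1.3] T [-0.03 -0.07 -0.02] j7 -1.46 w 0.503019635163504
```

View pics/s1c.png

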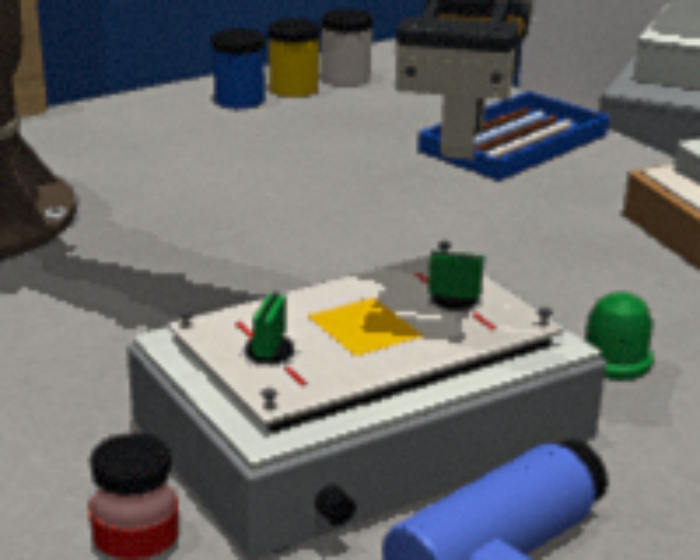

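The gripper sits above the left wing (crop pixel 455,280), with its fingers parallel to the wing's faces. I'll descend next.

jog_arm --motion '[[[0.001,-0.0025,0.03,0,0,0,0],[0.001,-0.0025,0.05,0,0,0,0],[0.001,-0.0025,0.07,0,0,0,0],[0.001,-0.0025,0.085,0,0,0,0],[0.001,-0.0025,0.1,0,0,0,0],[0.001,-0.0025,0.11,0,0,0,0],[0.001,-0.0025,0.116,0,0,0,0],[0.001,-0.0025,0.116,0,0,0,0],[0.001,-0.0025,0.116,0,0,0,0]]]'

```text
clock: 3.8
position: [0.5642, 0.2061, 0.1112]
ee_rot: [2.904, 1.198, 0.001]
force: [0.3, 0.3, -0.1]
width: 0.502
gripper_force: 0.0
```

jog_arm --motion '[[[0,0,0,0,0,0,0.4],[0,0,0,0,0,0,0.5],[0,0,0,0,0,0,0.6],[0,0,0,0,0,0,0.8],[0,0,0,0,0,0,1],[0,0,0,0,0,0,1],[0,0,0,0,0,0,1],[0,0,0,0,0,0,1],[0,0,0,0,0,0,1],[0,0,0,0,0,0,1]]]' --force 12

```text
clock: 4.63
position: [0.566, 0.2044, 0.1111]
ee_rot: [2.903, 1.195, 0.003]
force: [6.1, -4.2, 0.5]
width: 0.15
gripper_force: 12.0
```

Run:
```python
from h import *
delta([.5642,.2044,.111],-.033)
```

```text
pos [0.566  0.2044 0.1111] yaw 0.781 shift [-0.0013 -0.0012  0.0001] turn [ 0.002 -0.002  0.814] F [ 6.1 -4.2  0.5] T [-0.93 -1.17  0.02] j7 -1.53 w 0.15009275893903753
```

jog_arm --motion '[[[0,0.0025,0,0,0,0.08,1],[0,0.0025,0,0,0,0.17,1],[0,0.0025,0,0,0,0.26,1],[0,0.0025,0,0,0,0.35,1],[0,0.0025,0,0,0,0.45,1],[0,0.0025,0,0,0,0.55,1],[0,0.0025,0,0,0,0.65,1],[0,0.0025,0,0,0,0.74,1],[0,0.0025,0,0,0,0.814,1],[0,0.0025,0,0,0,0.814,1]]]'

```text
clock: 5.47
position: [0.5663, 0.2039, 0.1111]
ee_rot: [3.14, -0.055, 0.002]
force: [1.1, -2.1, 1.7]
width: 0.148
gripper_force: 12.0
```

jog_arm --motion '[[[0,0,0,0,0,0,1],[0,0,0,0,0,0,1],[0,0,0,0,0,0,1]]]'

```text
clock: 5.72
position: [0.5662, 0.2039, 0.111]
ee_rot: [3.141, -0.047, 0.001]
force: [2.1, -3.1, 4.4]
width: 0.154
gripper_force: 12.0
```

Run:
```python
from h import *
delta([.5642,.2044,.111],-.033)
```

```text
pos [0.5662 0.2039 0.111 ] yaw -0.03 shift [-0.0021 -0.0004  0.    ] turn [ 0.    -0.001  0.003] F [ 2.1 -3.1  4.4] T [-0.81 -0.32 -0.01] j7 -2.22 w 0.15381878045771155
```

jog_arm --motion '[[[0,0,0,0,0,0,0.4],[0,0,0,0,0,0,0],[0,0,0,0,0,0,0],[0,0,0,0,0,0,0],[0,0,0,0,0,0,0],[0,0,0,0,0,0,0]]]'

```text
clock: 6.22
position: [0.5656, 0.2046, 0.1106]
ee_rot: [-3.141, 0.049, 0.0]
force: [0.2, 0.3, -0.4]
width: 0.491
gripper_force: 0.0
```

jog_arm --motion '[[[0,0,-0.02,0,0,0,0],[0,0,-0.05,0,0,0,0],[0,0,-0.09,0,0,0,0],[0,0,-0.09,0,0,-0.12,0],[0,0.04,-0.09,0,0,-0.24,0],[0,0.08,-0.09,0,0,-0.36,0],[0,0.12,-0.09,0,0,-0.48,0],[-0.005,0.16,-0.09,0,0,-0.6,0],[-0.005,0.16,-0.09,0,0,-0.72,0],[-0.005,0.16,-0.09,0,0,-0.8,0]]]'

```text
clock: 7.05
position: [0.5555, 0.0407, 0.2006]
ee_rot: [2.911, 1.179, -0.001]
force: [0.6, 0.3, -0.3]
width: 0.497
gripper_force: 0.0
```

jog_arm --motion '[[[0,0,0,0,0,-0.12,0],[0,0,0,0,0,-0.24,0],[0,0,0,0,0,-0.36,0],[0,0,0,0,0,-0.48,0],[0,0,0,0,0,-0.6,0],[0,0,0,0,0,-0.72,0],[0,0,0,0,0,-0.84,0],[0,0,0,0,0,-0.96,0],[0,0,0,0,0,-1.08,0],[0,0,0,0,0,-1.2,0]]]'

```text
clock: 7.88
position: [0.5557, 0.0447, 0.2007]
ee_rot: [1.731, 2.622, 0.0]
force: [-0.1, 0.5, 0.4]
width: 0.503
gripper_force: 0.0
```

Run:
```python
from h import *
delta([.561,.0438,.111],2.36)
```

```text
pos [0.5557 0.0447 0.2007] yaw 1.975 shift [-0.0029  0.0045  0.0897] turn [ 0.     0.    -0.385] F [-0.1  0.5  0.4] T [-0.01 -0.13  0.02] j7 -0.11 w 0.5025200623717939
```

jog_arm --motion '[[[-0.003,0.0045,0,0,0,-0.12,0],[-0.003,0.0045,0,0,0,-0.24,0],[-0.003,0.0045,0,0,0,-0.385,0],[-0.003,0.0045,0.02,0,0,-0.385,0],[-0.003,0.0045,0.04,0,0,-0.385,0],[-0.003,0.0045,0.04,0,0,-0.385,0],[-0.003,0.0045,0.04,0,0,-0.385,0]]]'

```text
clock: 8.47
position: [0.5604, 0.0434, 0.1602]
ee_rot: [-1.205, -2.899, 0.001]
force: [0.3, 1.1, 0.6]
width: 0.496
gripper_force: 0.0
```

Run:
```python
from h import *
delta([.561,.0438,.111],2.36)
a=snap("scene","pics/s2.png");cv2.imwrite("pics/s2c.png",cv2.resize(a[90:250,170:370,::-1],None,fx=3.5,fy=3.5))
```

```text
pos [0.5604 0.0434 0.1602] yaw 2.354 shift [-0.0002  0.0008  0.0492] turn [-0.002 -0.001 -0.006] F [0.3 1.1 0.6] T [-0.01 -0.17  0.05] j7 0.19 w 0.49569168272046366
```

View pics/s2c.png

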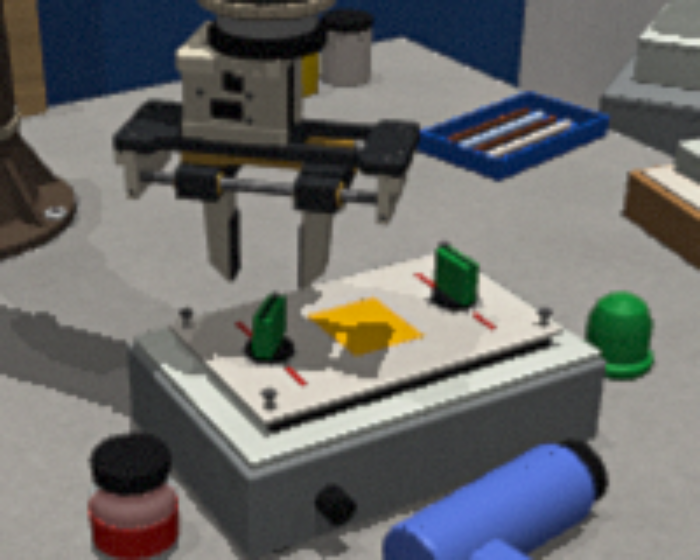

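The left wing (crop 455,278) now lies along its red marks. The open fingers straddle the right wing (268,330), so I'll go down, close and turn −0.75.

jog_arm --motion '[[[0,0.001,0.015,0,0,0,0],[0,0.001,0.03,0,0,0,0],[0,0.001,0.042,0,0,0,0],[0,0.001,0.049,0,0,0,0],[0,0.001,0.049,0,0,0,0],[0,0.001,0.049,0,0,0,0]]]'

```text
clock: 9.02
position: [0.562, 0.0445, 0.1121]
ee_rot: [1.206, 2.901, 0.0]
force: [0.1, 0.3, 0.2]
width: 0.498
gripper_force: 0.0
```

jog_arm --motion '[[[0,0,0,0,0,0,0.4],[0,0,0,0,0,0,0.5],[0,0,0,0,0,0,0.6],[0,0,0,0,0,0,0.8],[0,0,0,0,0,0,1],[0,0,0,0,0,0,1],[0,0,0,0,0,0,1],[0,0,0,0,0,0,1],[0,0,0,0,0,0,1],[0,0,0,0,0,0,1]]]' --force 12

```text
clock: 9.85
position: [0.5605, 0.0425, 0.1114]
ee_rot: [-1.207, -2.899, 0.006]
force: [-4.2, -4.0, 4.3]
width: 0.151
gripper_force: 12.0
```

Run:
```python
from h import *
delta([.561,.0438,.111],np.pi-.033)
```

```text
pos [0.5605 0.0425 0.1114] yaw 2.353 shift [0.0006 0.0013 0.0004] turn [-0.004 -0.001 -0.756] F [-4.2 -4.   4.3] T [-1.    0.78 -0.  ] j7 0.14 w 0.1513589029373506
```

jog_arm --motion '[[[0,-0.002,-0.001,0,0,-0.08,1],[0,-0.002,-0.001,0,0,-0.17,1],[0,-0.002,-0.001,0,0,-0.26,1],[0,-0.002,-0.001,0,0,-0.35,1],[0,-0.002,-0.001,0,0,-0.44,1],[0,-0.002,-0.001,0,0,-0.53,1],[0,-0.002,-0.001,0,0,-0.62,1],[0,-0.002,-0.001,0,0,-0.7,1],[0,-0.002,-0.001,0,0,-0.756,1],[0,-0.002,-0.001,0,0,-0.756,1]]]'

```text
clock: 10.68
position: [0.5609, 0.0439, 0.1124]
ee_rot: [0.044, 3.141, 0.004]
force: [2.9, 4.8, -7.4]
width: 0.151
gripper_force: 12.0
```

jog_arm --motion '[[[0,0,0,0,0,0,1],[0,0,0,0,0,0,1],[0,0,0,0,0,0,1]]]'

```text
clock: 10.93
position: [0.5609, 0.0439, 0.1124]
ee_rot: [0.049, 3.14, 0.003]
force: [4.7, 3.6, -8.2]
width: 0.149
gripper_force: 12.0
```

Run:
```python
from h import *
delta([.561,.0438,.111],np.pi-.033)
```

```text
pos [0.5609 0.0439 0.1124] yaw 3.11 shift [-0.0001 -0.0001  0.0014] turn [0.002 0.001 0.002] F [ 4.7  3.6 -8.2] T [ 0.88 -1.06 -0.  ] j7 0.79 w 0.1493814488965255
```

jog_arm --motion '[[[0,0,0,0,0,0,0.4],[0,0,0,0,0,0,0],[0,0,0,0,0,0,0],[0,0,0,0,0,0,0],[0,0,0,0,0,0,0]]]'

```text
clock: 11.35
position: [0.5603, 0.0428, 0.1128]
ee_rot: [0.05, 3.141, -0.0]
force: [0.2, -0.3, -0.7]
width: 0.465
gripper_force: 0.0
```

jog_arm --motion '[[[0,0,-0.02,0,0,0,0],[0,0,-0.05,0,0,0,0],[0,0,-0.07,0,0,0,0],[0,0.03,-0.07,0,0,0,1],[0,0.06,-0.07,0,0,0,1],[0,0.08,-0.07,0,0,0,1],[0,0.08,-0.07,0,0,0,1],[0,0.08,-0.07,0,0,0,1],[0,0.08,-0.07,0,0,0,1],[0,0.08,-0.07,0,0,0,1]]]'

```text
clock: 12.18
position: [0.5631, 0.1214, 0.1824]
ee_rot: [-0.053, -3.141, 0.002]
force: [-0.4, -0.7, 0.7]
width: 0.041
gripper_force: 0.0
```

Run:
```python
from h import *
delta([.5635,.124,.1],np.pi-.033)
a=get_image("scene");b=get_image("top")
cv2.imwrite("pics/c3.png",np.vstack([cv2.resize(a[140:250,190:360],(600,388)),cv2.resize(b[175:265,150:280],(288,200))[:, :288].repeat(1,0) if 0 else cv2.copyMakeBorder(cv2.resize(b[175:265,150:280],(300,208)),0,0,0,300,0)])[:,:,::-1])
```

```text
pos [0.5631 0.1214 0.1824] yaw 3.108 shift [-0.0004  0.0027  0.0824] turn [-0.001 -0.    -0.   ] F [-0.4 -0.7  0.7] T [ 0.14 -0.08 -0.02] j7 0.73 w 0.04081863786329174
```

View pics/c3.png

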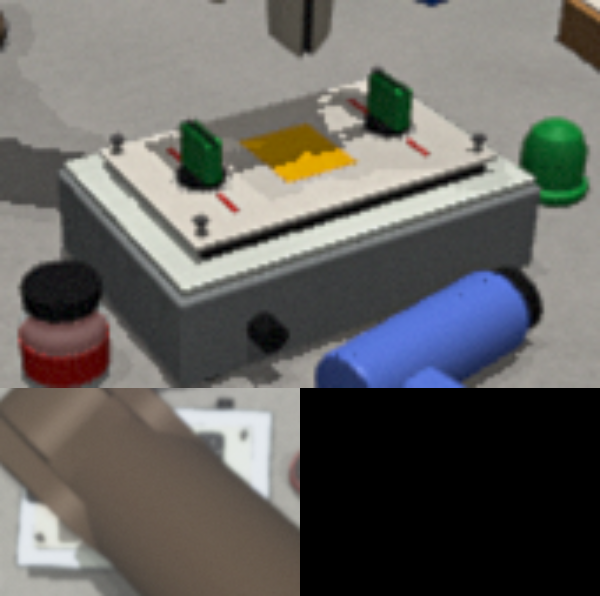

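Both wings, at (200,152) and (390,98) in the crop, line up with their red marks and the panel is up. Next I'll descend onto the yellow patch.

jog_arm --motion '[[[0,0.0025,0.02,0,0,0,1],[0,0.0025,0.045,0,0,0,1],[0,0.0025,0.06,0,0,0,1],[0,0.0025,0.072,0,0,0,1],[0,0.0025,0.08,0,0,0,1],[0,0.0025,0.084,0,0,0,1],[0,0.0025,0.088,0,0,0,1],[0,0.0025,0.091,0,0,0,1],[0,0.0025,0.093,0,0,0,1],[0,0.0025,0.094,0,0,0,1]]]'

```text
clock: 13.12
position: [0.5628, 0.1246, 0.0902]
ee_rot: [0.051, 3.141, -0.003]
force: [-8.6, -7.2, 24.2]
width: 0.009
gripper_force: 12.1
```

jog_arm --motion '[[[0,0,0.001,0,0,0,1],[0,0,0.001,0,0,0,1],[0,0,0.001,0,0,0,1],[0,0,0.001,0,0,0,1]]]'

```text
clock: 13.45
position: [0.5628, 0.1246, 0.0902]
ee_rot: [0.051, 3.14, -0.004]
force: [-9.6, -7.3, 23.9]
width: 0.002
gripper_force: 12.0
```

Run:
```python
from h import *
a=get_image("scene")
cv2.imwrite("pics/c4.png",cv2.resize(a[140:250,190:360],(700,453))[:,:,::-1])
```

```text
(no output)
```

View pics/c4.png

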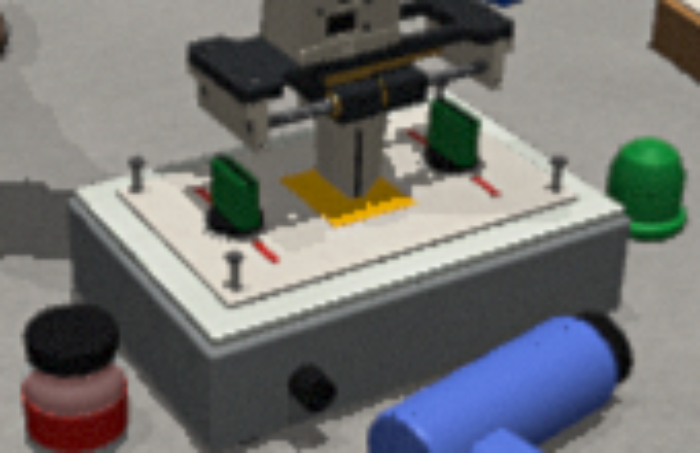

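The panel sits flush on the frame all round, with the fingers on the yellow patch (357,190) and both wings still on their marks.

```bash
python3 -c "from cell import *; print(sign_off())"
```

```text
the job is handed in; nothing more can be done
None
```

Job handed in at about 13.5 s: both fasteners are turned in line with their red marks, and the fingers are holding the panel fully home at about 24 N; the print pad, jar and dryer were not touched.

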